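Drive the bushing out of a hub shell

TASK

Take the steel drift out of its wooden rack, feel for the bore in the top of the hub shell on the stand, and push the drift down through it steadily and without forcing, until the brass bushing is completely out of the bottom of the hub. Then put the drift back in its rack, fully home. The hub seldom sits mid-stand, so if the drift stands on the rim do not push hard: lift or slide it and search; leave the other things on the bench alone.

Things in the scene. Friction and masses are not known exactly. Their poses are not given: they have to be found in the camera images.
- stand: fixed grey base plate 130 x 130 x 10 mm, origin under its centre, z up. On four rubber columns it carries a cross-slide of two small plates and, clamped on that, an upright aluminium hub shell with two round flanges (clamp dogs end 62 mm above the bench). The rubber yields straight down 1 mm per 5 N and springs back. Never press on it or what it carries with over 30 N
- slide_middle (a point): on the stand's mid axis at the height of the hub's flat top flange (58 mm across, 86 mm above the bench); axes as the stand's. The hub's vertical 12 mm bore, 40 mm long, square-edged, right through, is NOT exactly here: the slide was left up to 9 mm off along the stand's x and up to 9 mm along its y, unmeasured. It takes about 40 N sideways to shift
- bushing (a joint): travel (m) of the brass bushing (11.6 mm across, 14 mm long) down the hub's bore; at v its top is 8 mm + v below the hub's top face. Starts at 0 to 0.006; at 0.032 it is completely out below, in an open wire cage; 0.038 is a hard stop. Needs about 9 N to move, plus 1.2 N per 10 mm/s; stays where left
- rack: fixed upright wooden block 56 x 56 x 66 mm with a vertical through hole of 13 mm diameter in its middle; origin at the centre of its underside
- rack_mouth (a point): centre of the rack's hole at the block's top face, 66 mm above the bench
- drift: loose steel drift, about 0.15 kg, 111 mm long, standing in the rack handle up; origin at its tip, z towards the handle. Flat tip 6 mm across, widening over 5 mm to a 10 mm shank; collar 22 mm across from 58 to 61 mm, which rests on the rack; then a round dark handle of 18 mm diameter up to 111 mm, to grip by
- drift_tip (a point): centre of the drift's tip
- drift_shoulder (a point): centre of the underside of the drift's collar, 58 mm from the tip
- grease_tin: grease tin, 79 mm across, 30 mm high, origin under its centre; bystander
- cog_18: steel chain cog, 81 mm across, 8 mm thick, lying flat, origin under its centre; bystander
- hex_key_8: L-shaped hex key, 36 x 115 x 10 mm, lying flat, origin under its centre; bystander

How it is judged:
By the outcome, as a careful person would: the job done as asked, in the order asked, and still so for the second after the job is handed in, with the robot touching nothing.
It also fails if it takes over 72 s, if anything falls off the work surface, if the arm or the gripper's body presses on something with over 40 N, if the wrist force passes 120 N, or if a joint passes its speed limit or range.

ROBOT

A 6-joint arm with a two-finger parallel gripper is mounted at the origin on a cart in front of the work surface, level with it; the furniture and walls round the work are solid. World frame = base frame: x ahead of the robot, y to its left, z up, the work surface at z = 0. Lengths are in m, angles in degrees, forces in N, time in s.
With the tool pointing down it reaches from about 0.4 to 0.825 m from the base axis. Payload 7 kg.
Tool frame: the origin (TCP) lies between the finger pads; the fingertips stand 25 mm ahead of it and the grasp point (between the pads) lies 6 mm ahead of it; z points along the fingers, y is the line along which they close (so a half turn about z gives the same grasp; the last joint's range is limited). The gripper opens to 88 mm and grips with 3 to 60 N. Pads are 19 mm wide; open, the fingers measure 130 mm over their backs; the gripper's body (78 mm by 193 mm) begins 47 mm behind the grasp point.
Start: joints at [81.538, 20.546, 0.682, 0, -70.136, -16.507], TCP at [0.285, 0.612, 0.228] pointing down, gripper open.
Joint ranges: [-176.03, 176.03], [-82.01, 121.73], [-58.28, 71.71], [-173.87, 95.51], [-174.79, -0.11], [-173.66, 173.66]. Speed limits (degrees/s): [136.94, 136.94, 172.46, 180, 180, 180].

INTERFACE

Orientations are given as [roll, pitch, yaw] about the fixed x, y, z axes, in that order (R = Rz(yaw) Ry(pitch) Rx(roll)).
In Python, from plant import r gives the robot as it stands.
- The arm moves only by the shell command python3 -m crank 'ROWS' [FORCE]. ROWS is JSON, a list of rows, each a list of 3 entries, a list of its own where there are three numbers: the turn, a rotation vector about the tool's x, y, z in degrees, then the shift along the tool's x, y, z in cm, then the closure, from -1 (fully open) to 1 (shut). In form: [[[wx, wy, wz], [dx, dy, dz], fingers], ...]. A call has 1 to 8 rows; each row shifts and turns the commanded pose from where the row before left it, along the tool's axes as they then stand; what a row does not reach is not made up. A row lasts 1/10 s, in which the tool goes at most 50 mm and 8.59 degrees, less where a joint would pass 70% of its speed; a pose out of reach is approached as far as the arm can. A call with a gripper value outside its range is refused whole. The fingers move at their own pace and stop on an object; FORCE is the grip in N (left out, the last holds). Time passes only in rows, so rows that do not move let the fingers close. It gives the time, the measured TCP pose, the force, the opening and the grip force at its end, in the units of the state.
- r.get_state(): the state, without advancing time (a new reading comes with each control period).
- r.capture(name): name is "side" or "top" or "wrist"; returns a dict with "color" (384x512x3 uint8, red, green, blue), "range_z" (384x512 float32, m along the optical axis (not along the pixel's ray), 0 where there is no reading), "intrinsics" (3x3 intrinsics, pixels), "world_from_camera" (4x4, takes a point from camera to world coordinates); the wrist camera has in their place "hand_eye" (4x4, takes a point from camera to tool coordinates, whose origin is the TCP and whose axes are the flange's). Camera axes: x right, y down, z forward; pixel columns grow to the right and rows downward; lengths in m; the calibration is good to about 2 mm. A picture is of the moment at which its call begins: read the wrist's pose just before it.
- r.close_job(): hands the job in; it is judged then, once.
The state is a dict: "time_s": time; "joints": joint angles; "qd": joint speeds; "joint_torque": joint torques, N m; "tcp_pos": TCP position; "eef_rot": TCP orientation; "contact_force": force on the tool from outside, world axes, zero at the start; "moment": the same for the moment, N m; "gripper_width": finger opening in m; "gripper_force": force on a finger pad.
Only numpy, scipy, OpenCV 4.12 (cv2) and the standard library are available. Lean on these libraries where they do the work, as an engineer would, in place of code of your own. Each camera call takes 0.05 s, during which the arm holds its last target. There are 200 camera calls.

## Working session

There is one attempt and no reset: what is moved stays moved. The work goes in short steps, Python scripts to look and compute and a shell command to move; the robot and the scene stay as the last step left them, time stands still between calls to the robot, and variables do not carry over. Pictures are saved under pics/ and viewed, at most 10 in all, crops included, and the job is handed in when it is done.

```bash
ls; mkdir -p pics
python3 - <<'E'
from plant import r
import cv2,numpy as np
s=r.get_state();print({k:np.round(v,3) for k,v in s.items()})
ims=[]
for n in("top","side"):
    c=r.capture(n);np.savez(''+n,**c);ims.append(c["color"][...,::-1])
    print(n,c["intrinsics"],c["world_from_camera"].round(3))
cv2.imwrite('pics/a.png',ims[0]);cv2.imwrite('pics/b.png',ims[1])
E
```

```text
pics
{'time_s': np.float64(0.0), 'joints': array([ 8.1538e+01,  2.0590e+01,  6.3500e-01, -2.1000e-02, -7.0137e+01,
       -1.6507e+01]), 'qd': array([ 0.111,  0.059, -0.17 ,  0.078,  0.052,  0.08 ]), 'joint_torque': array([-0.0000e+00, -5.8272e+01,  2.9306e+01,  6.9970e+00,  7.0000e-03,
       -0.0000e+00]), 'tcp_pos': array([0.285, 0.611, 0.227]), 'eef_rot': array([ 1.79906e+02, -7.00000e-03, -2.49760e+01]), 'contact_force': array([-0.064, -0.719, -0.032]), 'moment': array([ 0.02 ,  0.002, -0.036]), 'gripper_force': np.float64(0.0), 'gripper_width': np.float64(0.088)}
top [[470.94592721   0.         260.60794574]
 [  0.         470.94592721 185.76349083]
 [  0.           0.           1.        ]] [[ 0.054 -0.971  0.235  0.241]
 [-0.999 -0.051  0.018 -0.052]
 [-0.006 -0.235 -0.972  1.203]
 [ 0.     0.     0.     1.   ]]
side [[347.10154835   0.         253.09769413]
 [  0.         347.10154835 191.3704163 ]
 [  0.           0.           1.        ]] [[-0.966  0.191 -0.176  0.667]
 [ 0.26   0.677 -0.688  0.59 ]
 [-0.012 -0.711 -0.704  0.721]
 [ 0.     0.     0.     1.   ]]
```

View pics/a.png

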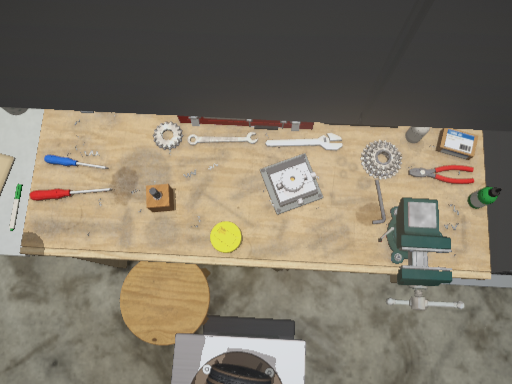

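View pics/b.png

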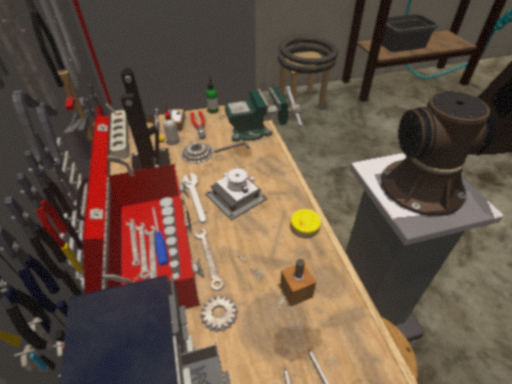

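The top view shows the rack at about (158,197), the stand at (292,184) with the hub top at (292,178), and the tin at (226,237). The side view shows the rack at (298,280) and the hub at (238,182). Next I'll measure them.

```bash
cat > h.py <<'E'
import numpy as np,cv2
def ray(K,T,uv,z):
    d=T[:3,:3]@np.linalg.solve(K,np.array([uv[0],uv[1],1.]));o=T[:3,3]
    return o+d*(z-o[2])/d[2]
def cloud(K,T,D):
    v,u=np.mgrid[:D.shape[0],:D.shape[1]]
    P=np.stack([(u-K[0,2])/K[0,0]*D,(v-K[1,2])/K[1,1]*D,D],-1)
    return P@T[:3,:3].T+T[:3,3]
E
python3 - <<'E'
from h import *
for n,boxes in(("top",dict(rack=(135,175,185,220),stand=(255,145,330,220))),("side",dict(rack=(270,250,325,310),stand=(200,160,275,225)))):
    c=np.load(n+'.npz');K,T,D=c["intrinsics"],c["world_from_camera"],c["range_z"]
    P=cloud(K,T,D)
    for k,(a,b,e,f) in boxes.items():
        Q=P[b:f,a:e].reshape(-1,3);Q=Q[D[b:f,a:e].ravel()>0]
        def rep(lo,hi,t):
            S=Q[(Q[:,2]>lo)&(Q[:,2]<hi)]
            if len(S)<4:print(n,k,t,len(S));return
            R=cv2.minAreaRect((S[:,:2]*1000).astype(np.float32))
            print(n,k,t,len(S),'mean',S.mean(0).round(4),'rect',np.round(R[0],1),np.round(R[1],1),round(R[2],1))
        if k=="rack": rep(.055,.08,'top66');rep(.10,.14,'handle');rep(-.01,.01,'bench')
        else: rep(.078,.095,'flange');rep(.005,.016,'plate')
# plate by grey contour in the top view
c=np.load('top.npz');K,T=c["intrinsics"],c["world_from_camera"]
hsv=cv2.cvtColor(c["color"],cv2.COLOR_RGB2HSV)
m=np.zeros(hsv.shape[:2],np.uint8);m[145:220,255:330]=(hsv[145:220,255:330,1]<60)*255
m=cv2.morphologyEx(m,cv2.MORPH_OPEN,np.ones((3,3)))
C=max(cv2.findContours(m,0,2)[0],key=cv2.contourArea)
W=np.array([ray(K,T,p[0],.010)[:2] for p in C])
print('plate',cv2.minAreaRect((W*1000).astype(np.float32)))
big=cv2.resize(c["color"][140:225,130:335,::-1],None,fx=3.9,fy=3.9,interpolation=cv2.INTER_CUBIC);cv2.imwrite('pics/c.png',big)
E
```

```text
top rack top66 462 mean [0.4754 0.2216 0.0664] rect [478.4 223.8] [57.7 56.7] 7.6
top rack handle 61 mean [0.4772 0.2227 0.1166] rect [478.1 223.8] [16.6 17.2] 39.5
top rack bench 1546 mean [0.4873 0.2323 0.0007] rect [487.8 234.2] [120.8 133. ] 4.0
top stand flange 409 mean [ 0.534  -0.1067  0.0863] rect [ 534.5 -106.7] [56.5 54.2] 2.6
top stand plate 865 mean [ 0.5338 -0.1072  0.0097] rect [ 546.1 -112.2] [200.3 196.8] 2.9
side rack top66 577 mean [0.4797 0.2314 0.0653] rect [476.7 224.9] [57.6 57.8] 7.6
side rack handle 93 mean [0.4778 0.2277 0.1139] rect [477.1 225.5] [16.8 17.8] 6.2
side rack bench 2195 mean [ 4.625e-01  1.906e-01 -2.000e-04] rect [457.9 192.4] [163.4 135.6] 73.0
side stand flange 246 mean [ 0.5334 -0.103   0.085 ] rect [ 532.9 -104.9] [55.4 55.3] 5.7
side stand plate 668 mean [ 0.56   -0.0713  0.0093] rect [ 540.7 -148.1] [263.9 191.5] 80.2
plate ((541.0516967773438, -108.5022964477539), (131.4602813720703, 139.51646423339844), 23.124317169189453)
```

View pics/c.png

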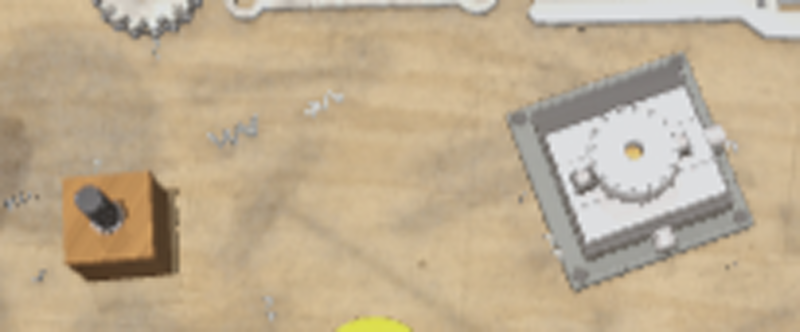

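The brass-floored bore is visible at crop (633,150), which is full-frame (292,178). It is centred on the flange at about (0.534, -0.106). The drift stands at about (0.478, 0.224). I'll turn the tool to yaw 0 and travel to above the rack.

```bash
python3 -m crank '[[[0,0,-8.3],[0,0,0],-1],[[0,0,-8.3],[0,0,0],-1],[[0,0,-8.4],[0,0,0],-1]]'; python3 -m crank '[[[0,0,0],[1,2,0],-1],[[0,0,0],[2,4,0],-1],[[0,0,0],[2,4,0],-1],[[0,0,0],[2,4,0],-1],[[0,0,0],[2,4,0],-1],[[0,0,0],[2,4,0],-1],[[0,0,0],[2,4,0],-1],[[0,0,0],[2,4,0],-1]]'; python3 -m crank '[[[0,0,0],[2,4,0],-1],[[0,0,0],[1,2,0],-1],[[0,0,0],[0,0,0],-1],[[0,0,0],[0,0,0],-1]]'
```

```text
time_s: 0.4
tcp_pos: [0.2848, 0.6116, 0.2274]
eef_rot: [179.9, 0.0, 0.4]
contact_force: [0.2, 1.0, 0.6]
gripper_width: 0.0879
gripper_force: 0.0
time_s: 1.2
tcp_pos: [0.4354, 0.3101, 0.2278]
eef_rot: [180.0, 0.0, 0.0]
contact_force: [1.2, 0.6, 0.7]
gripper_width: 0.0873
gripper_force: 0.0
time_s: 1.6
tcp_pos: [0.4652, 0.2515, 0.2278]
eef_rot: [180.0, 0.0, -0.1]
contact_force: [0.3, 0.7, 0.4]
gripper_width: 0.0878
gripper_force: 0.0
```

```bash
cat >> h.py <<'E'
from scipy.spatial.transform import Rotation as Ro
def wrist(r):
    s=r.get_state();c=r.capture("wrist")
    T=np.eye(4);T[:3,:3]=Ro.from_euler('xyz',s["eef_rot"],degrees=True).as_matrix();T[:3,3]=s["tcp_pos"]
    return c,c["intrinsics"],T@c["hand_eye"],s
E
python3 - <<'E'
from h import *
from plant import r
c,K,T,s=wrist(r);print(c["hand_eye"].round(3),K.round(0),T.round(3))
cv2.imwrite('pics/d.png',c["color"][...,::-1]);np.savez('w1',T=T,K=K,c=c["color"],D=c["range_z"])
P=cloud(K,T,c["range_z"]).reshape(-1,3)
for a,b in((.1,.14),(.06,.068)):
    S=P[(P[:,2]>a)&(P[:,2]<b)&(np.hypot(P[:,0]-.478,P[:,1]-.224)<.05)]
    if len(S)>5: print(len(S),S.mean(0).round(4),cv2.minAreaRect((S[:,:2]*1000).astype(np.float32)))
E
```

```text
[[-0.    -0.955 -0.297  0.08 ]
 [ 1.    -0.     0.     0.001]
 [-0.001 -0.297  0.955 -0.157]
 [ 0.     0.     0.     1.   ]] [[309.   0. 258.]
 [  0. 309. 190.]
 [  0.   0.   1.]] [[-0.001 -0.955 -0.297  0.545]
 [-1.     0.001 -0.     0.251]
 [ 0.001  0.297 -0.955  0.385]
 [ 0.     0.     0.     1.   ]]
385 [0.4777 0.2236 0.1166] ((476.3968811035156, 223.29763793945312), (17.17789077758789, 17.723323822021484), 45.776947021484375)
2250 [0.4788 0.2235 0.0662] ((475.86016845703125, 222.79505920410156), (56.4188117980957, 55.99679183959961), 8.086508750915527)
```

View pics/d.png

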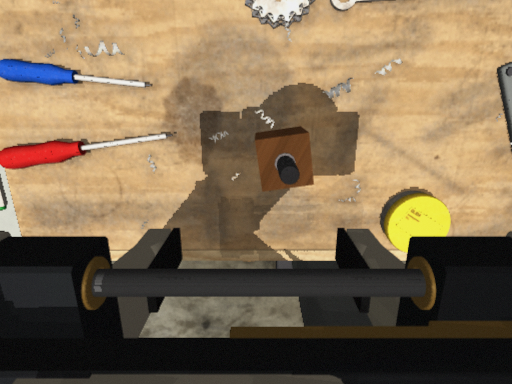

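The wrist view shows the handle at (287,168) over the rack, unobstructed. The three measurements agree to about 1.5 mm: drift at (0.4765, 0.2235).

```bash
python3 -m crank '[[[0,0,0],[0.6,1.4,1],-1],[[0,0,0],[0.5,1.4,2],-1],[[0,0,0],[0,0,3],-1],[[0,0,0],[0,0,3],-1],[[0,0,0],[0,0,2],-1],[[0,0,0],[0,0,1.2],-1],[[0,0,0],[0,0,0.6],-1],[[0,0,0],[0,0,0],-1]]'; python3 -m crank '[[[0,0,0],[0,0,0],1],[[0,0,0],[0,0,0],1],[[0,0,0],[0,0,0],1],[[0,0,0],[0,0,0],1],[[0,0,0],[0,0,0],1],[[0,0,0],[0,0,0],1],[[0,0,0],[0,0,0],1],[[0,0,0],[0,0,0],1]]' 50
```

```text
time_s: 2.45
tcp_pos: [0.476, 0.2241, 0.0995]
eef_rot: [180.0, 0.0, 0.1]
contact_force: [0.7, 0.3, 0.5]
gripper_width: 0.0875
gripper_force: 0.0
time_s: 3.25
tcp_pos: [0.4762, 0.224, 0.1]
eef_rot: [180.0, -0.0, 0.0]
contact_force: [0.7, -0.4, -0.5]
gripper_width: 0.0292
gripper_force: 0.0
```

```bash
python3 -m crank '[[[0,0,0],[0,0,0],1],[[0,0,0],[0,0,0],1],[[0,0,0],[0,0,0],1],[[0,0,0],[0,0,0],1],[[0,0,0],[0,0,0],1]]' 50
```

```text
time_s: 3.75
tcp_pos: [0.4761, 0.2239, 0.0999]
eef_rot: [180.0, 0.0, 0.0]
contact_force: [-1.2, -0.8, 0.8]
gripper_width: 0.0169
gripper_force: 50.0
```

```bash
python3 -m crank '[[[0,0,0],[0,0,-0.5],1],[[0,0,0],[0,0,-1],1],[[0,0,0],[0,0,-1.5],1],[[0,0,0],[0,0,-2],1],[[0,0,0],[0,0,-2],1],[[0,0,0],[0,0,-2],1],[[0,0,0],[0,0,-2],1]]'; python3 -m crank '[[[0,0,0],[0,0,-1],1],[[0,0,0],[0,0,0],1],[[0,0,0],[0,0,0],1]]';  python3 - <<'E'
from h import *
from plant import r
c=r.capture("side");K,T,D=c["intrinsics"],c["world_from_camera"],c["range_z"]
cv2.imwrite('pics/e.png',cv2.resize(c["color"][180:330,220:400,::-1],None,fx=4,fy=4,interpolation=2))
E
```

```text
time_s: 4.45
tcp_pos: [0.4761, 0.2239, 0.2116]
eef_rot: [-180.0, -0.0, 0.0]
contact_force: [0.3, 0.4, -2.2]
gripper_width: 0.0169
gripper_force: 50.0
time_s: 4.75
tcp_pos: [0.4758, 0.2238, 0.2195]
eef_rot: [-180.0, 0.0, 0.0]
contact_force: [0.0, -0.5, -2.2]
gripper_width: 0.0168
gripper_force: 50.0
```

View pics/e.png

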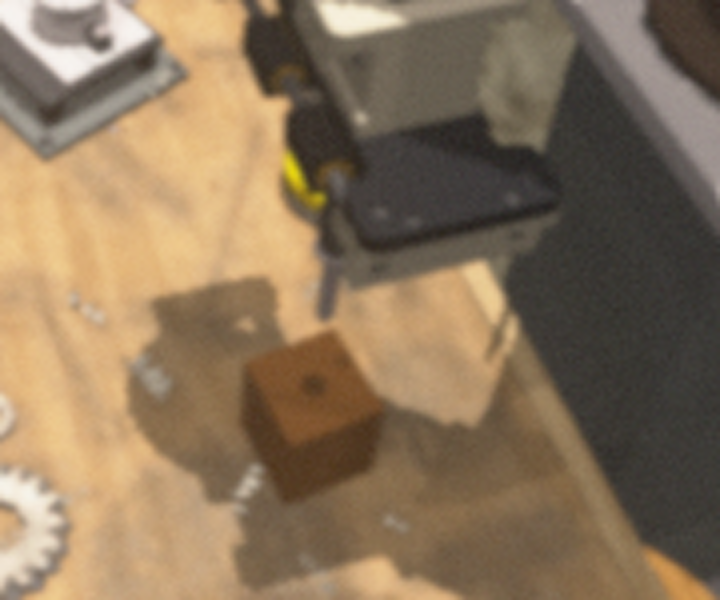

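The drift hangs vertical in the grip at crop (325,280), clear of the rack, and the rack hole is at crop (314,384). I'll move towards the hub and stop 4 cm short for a look.

```bash
python3 -m crank '[[[0,0,0],[0.6,2,0],1],[[0,0,0],[0.8,4,0],1],[[0,0,0],[0.8,4,0],1],[[0,0,0],[0.8,4,0],1],[[0,0,0],[0.8,4,0],1],[[0,0,0],[0.8,4,0],1],[[0,0,0],[0.8,4,0],1],[[0,0,0],[0.4,2,0],1]]'; python3 -m crank '[[[0,0,0],[0,1,0],1],[[0,0,0],[0,0,0],1],[[0,0,0],[0,0,0],1],[[0,0,0],[0,0,0],1]]';  python3 - <<'E'
from h import *
from plant import r
c=r.capture("side");print('hole side',ray(c["intrinsics"],c["world_from_camera"],(298.3,275.9),.066))
c,K,T,s=wrist(r);print(s["tcp_pos"])
cv2.imwrite('pics/f.png',c["color"][...,::-1]);np.savez('w2',T=T,K=K,c=c["color"],D=c["range_z"])
P=cloud(K,T,c["range_z"]);X=P.reshape(-1,3)
S=X[(abs(X[:,2]-.086)<.006)&(np.hypot(X[:,0]-.534,X[:,1]+.106)<.045)]
print(len(S),S.mean(0).round(4),cv2.minAreaRect((S[:,:2]*1000).astype(np.float32)),cv2.minEnclosingCircle((S[:,:2]*1000).astype(np.float32)))
S=X[(X[:,2]>.058)&(X[:,2]<.082)&(np.hypot(X[:,0]-.534,X[:,1]+.106)<.01)]
if len(S):print('in bore',len(S),S.mean(0))
E
```

```text
time_s: 5.6
tcp_pos: [0.5338, -0.0587, 0.2186]
eef_rot: [180.0, 0.1, -0.1]
contact_force: [0.4, 0.3, -2.2]
gripper_width: 0.0165
gripper_force: 50.0
time_s: 6.0
tcp_pos: [0.5342, -0.0651, 0.2197]
eef_rot: [-180.0, 0.0, 0.1]
contact_force: [-0.2, -0.7, -1.4]
gripper_width: 0.0166
gripper_force: 50.0
hole side [0.47667186 0.2249628  0.066     ]
[ 0.53420315 -0.06505919  0.21987154]
2506 [ 0.5335 -0.108   0.0862] ((532.674560546875, -108.14600372314453), (57.33003616333008, 55.98109436035156), 1.5890535116195679) ((532.483642578125, -108.35568237304688), 28.91538429260254)
in bore 101 [ 0.52984915 -0.10952106  0.07455618]
```

View pics/f.png

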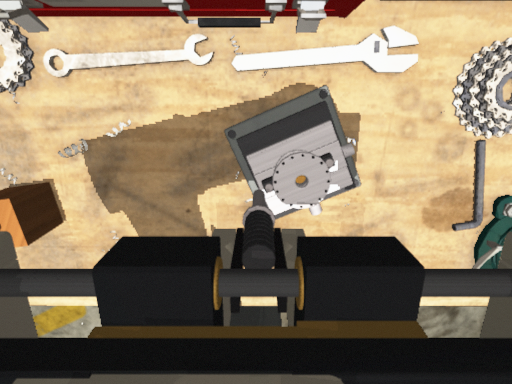

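The bore shows at (302,181) in the flange and the drift's tip at about (259,195). I'll measure both in this same picture.

Run:
```python
from h import *
w=np.load('w2.npz');K,T,c,D=w['K'],w['T'],w['c'],w['D']
P=cloud(K,T,D)
m=((np.hypot(P[...,0]-.5325,P[...,1]+.108)<.014)&(P[...,2]<.081)&(D>0)&(P[...,2]>.03)).astype(np.uint8)
C=max(cv2.findContours(m,0,2)[0],key=cv2.contourArea)
e=cv2.fitEllipse(C);print('hole ellipse',e,m.sum());print('bore',ray(K,T,e[0],.086).round(4))
# bore as pixels whose colour differs from flange grey
hs=cv2.cvtColor(c,cv2.COLOR_RGB2HSV)[165:198,285:320];print('sat px centroid',np.argwhere(hs[...,1]>90).mean(0)[::-1]+[285,165])
# drift: depth-based, tip at lowest z
S=P[150:260,235:285].reshape(-1,3);k=(S[:,2]>.12)&(S[:,2]<.165)&(D[150:260,235:285].ravel()>0)
S=S[k];print('drift pts',len(S))
for z in(.13,.14,.15,.16):
    q=S[abs(S[:,2]-z)<.006]
    if len(q):print(z,len(q),q.mean(0).round(4),q.min(0).round(4),q.max(0).round(4))
cv2.imwrite('pics/g.png',cv2.resize(c[150:240,230:330,::-1],None,fx=6,fy=6,interpolation=2))
```

```text
hole ellipse ((301.19744873046875, 180.55519104003906), (10.103565216064453, 11.465536117553711), 61.715396881103516) 99
bore [ 0.5332 -0.1078  0.086 ]
sat px centroid [300.22580645 179.08064516]
drift pts 156
0.13 11 [ 0.5378 -0.0657  0.1347] [ 0.5355 -0.0705  0.133 ] [ 0.5389 -0.0615  0.1357]
0.14 51 [ 0.5379 -0.066   0.1402] [ 0.5355 -0.0705  0.1346] [ 0.5392 -0.0615  0.1458]
0.15 60 [ 0.5378 -0.0661  0.1503] [ 0.5348 -0.071   0.144 ] [ 0.5392 -0.0616  0.1559]
0.16 61 [ 0.5379 -0.0662  0.1597] [ 0.5349 -0.0709  0.154 ] [ 0.5393 -0.0618  0.1648]
```

View pics/g.png

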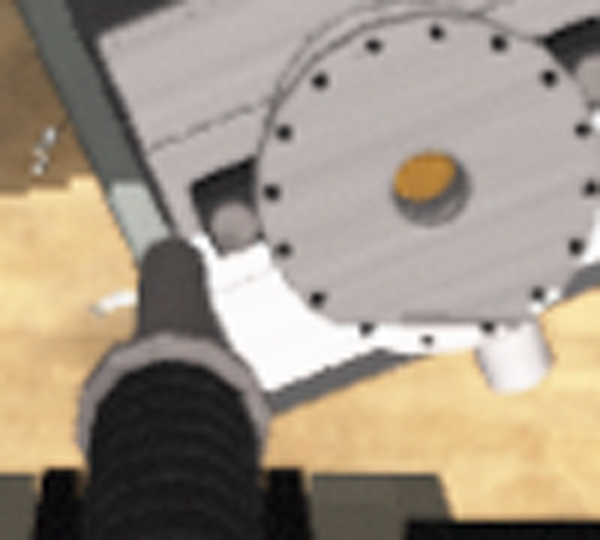

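The bore centre reads (302,181), i.e. (0.533, -0.108). The drift axis is at (0.534, -0.066). So I need 42 mm along tool y and -1 mm in x, then down to just above the face.

```bash
python3 -m crank '[[[0,0,0],[-0.1,1.2,0],1],[[0,0,0],[0,2,0],1],[[0,0,0],[0,1,0],1],[[0,0,0],[0,0,1],1],[[0,0,0],[0,0,1.5],1],[[0,0,0],[0,0,1],1],[[0,0,0],[0,0,0.2],1],[[0,0,0],[0,0,0],1]]'; python3 -m crank '[[[0,0,0],[0,0,0.2],1],[[0,0,0],[0,0,0.2],1],[[0,0,0],[0,0,0.1],1],[[0,0,0],[0,0,0],1],[[0,0,0],[0,0,0],1]]'
```

```text
time_s: 6.9
tcp_pos: [0.5332, -0.1078, 0.1826]
eef_rot: [180.0, 0.1, 0.1]
contact_force: [-0.7, 0.6, -2.1]
gripper_width: 0.0167
gripper_force: 50.0
time_s: 7.4
tcp_pos: [0.5334, -0.108, 0.1781]
eef_rot: [180.0, -0.0, 0.0]
contact_force: [-0.8, 0.3, -2.3]
gripper_width: 0.0168
gripper_force: 50.0
```

```bash
python3 -m crank '[[[0,0,0],[0,0,0.1],1],[[0,0,0],[0,0,0.1],1],[[0,0,0],[0,0,0],1],[[0,0,0],[0,0,0],1]]'
```

```text
time_s: 7.8
tcp_pos: [0.5333, -0.108, 0.1759]
eef_rot: [180.0, 0.0, 0.0]
contact_force: [0.6, -0.2, -1.6]
gripper_width: 0.0169
gripper_force: 50.0
```

```bash
python3 -m crank '[[[0,0,0],[0,0,0.1],1],[[0,0,0],[0,0,0.1],1],[[0,0,0],[0,0,0.1],1],[[0,0,0],[0,0,0],1],[[0,0,0],[0,0,0],1]]'; python3 -m crank '[[[0,0,0],[0,0,0.1],1],[[0,0,0],[0,0,0.1],1],[[0,0,0],[0,0,0],1],[[0,0,0],[0,0,0],1]]'
```

```text
time_s: 8.3
tcp_pos: [0.5333, -0.108, 0.1729]
eef_rot: [180.0, 0.0, 0.0]
contact_force: [-0.6, 0.5, -3.0]
gripper_width: 0.0162
gripper_force: 50.0
time_s: 8.7
tcp_pos: [0.5333, -0.108, 0.1709]
eef_rot: [-180.0, 0.0, 0.0]
contact_force: [-0.2, 0.6, -2.0]
gripper_width: 0.0171
gripper_force: 50.0
```

The tip is in the bore and free. Now the steady push at 10 mm/s.

```bash
for i in 1; do python3 -m crank '[[[0,0,0],[0,0,0.1],1],[[0,0,0],[0,0,0.1],1],[[0,0,0],[0,0,0.1],1],[[0,0,0],[0,0,0.1],1],[[0,0,0],[0,0,0.1],1],[[0,0,0],[0,0,0.1],1],[[0,0,0],[0,0,0.1],1],[[0,0,0],[0,0,0.1],1]]'; done
```

```text
time_s: 9.5
tcp_pos: [0.5338, -0.1081, 0.1635]
eef_rot: [180.0, -0.1, 0.0]
contact_force: [-0.2, 0.2, 4.0]
gripper_width: 0.0165
gripper_force: 50.0
```

```bash
python3 -m crank '[[[0,0,0],[0,0,0.1],1],[[0,0,0],[0,0,0.1],1],[[0,0,0],[0,0,0.1],1],[[0,0,0],[0,0,0.1],1],[[0,0,0],[0,0,0.1],1],[[0,0,0],[0,0,0.1],1],[[0,0,0],[0,0,0.1],1],[[0,0,0],[0,0,0.1],1]]'
```

```text
time_s: 10.3
tcp_pos: [0.5345, -0.1081, 0.1565]
eef_rot: [180.0, -0.2, 0.1]
contact_force: [-0.7, 0.5, 10.5]
gripper_width: 0.0168
gripper_force: 50.0
```

```bash
python3 -m crank '[[[0,0,0],[0,0,0.1],1],[[0,0,0],[0,0,0.1],1],[[0,0,0],[0,0,0.1],1],[[0,0,0],[0,0,0.1],1],[[0,0,0],[0,0,0.1],1],[[0,0,0],[0,0,0.1],1],[[0,0,0],[0,0,0.1],1],[[0,0,0],[0,0,0.1],1]]'
```

```text
time_s: 11.1
tcp_pos: [0.5345, -0.1081, 0.1485]
eef_rot: [180.0, -0.2, 0.1]
contact_force: [-1.4, 0.8, 9.9]
gripper_width: 0.0168
gripper_force: 50.0
```

```bash
python3 -m crank '[[[0,0,0],[0,0,0.1],1],[[0,0,0],[0,0,0.1],1],[[0,0,0],[0,0,0.1],1],[[0,0,0],[0,0,0.1],1],[[0,0,0],[0,0,0.1],1],[[0,0,0],[0,0,0.1],1],[[0,0,0],[0,0,0.1],1],[[0,0,0],[0,0,0.1],1]]';python3 -m crank '[[[0,0,0],[0,0,0.1],1],[[0,0,0],[0,0,0.1],1],[[0,0,0],[0,0,0.1],1],[[0,0,0],[0,0,0.1],1],[[0,0,0],[0,0,0.1],1],[[0,0,0],[0,0,0.1],1]]'
```

```text
time_s: 11.9
tcp_pos: [0.5344, -0.108, 0.1406]
eef_rot: [180.0, -0.2, 0.1]
contact_force: [-2.4, 0.7, 10.0]
gripper_width: 0.0166
gripper_force: 50.0
time_s: 12.5
tcp_pos: [0.5343, -0.108, 0.1345]
eef_rot: [180.0, -0.1, 0.1]
contact_force: [-2.6, 0.6, 10.9]
gripper_width: 0.017
gripper_force: 50.0
```

```bash
python3 -m crank '[[[0,0,0],[0,0,0.1],1],[[0,0,0],[0,0,0.05],1],[[0,0,0],[0,0,0.0],1],[[0,0,0],[0,0,0.0],1]]'
```

```text
time_s: 12.9
tcp_pos: [0.5342, -0.108, 0.1328]
eef_rot: [180.0, -0.1, 0.1]
contact_force: [-2.4, 1.7, 9.2]
gripper_width: 0.0166
gripper_force: 50.0
```

```bash
python3 -m crank '[[[0,0,0],[0,0,0.1],1],[[0,0,0],[0,0,0.0],1],[[0,0,0],[0,0,0.0],1]]'; python3 -m crank '[[[0,0,0],[0,0,-0.3],1],[[0,0,0],[0,0,-0.8],1],[[0,0,0],[0,0,-1],1],[[0,0,0],[0,0,-1],1],[[0,0,0],[0,0,-1],1],[[0,0,0],[0,0,-1],1],[[0,0,0],[0,0,-1],1],[[0,0,0],[0,0,-1],1]]'; python3 -m crank '[[[0,0,0],[0,0,-1.5],1],[[0,0,0],[0,-2,0],1],[[0,0,0],[0,-2,0],1],[[0,0,0],[0,-0.5,0],1],[[0,0,0],[0,0,0],1],[[0,0,0],[0,0,0],1],[[0,0,0],[0,0,0],1]]'
python3 - <<'E'
from h import *
from plant import r
c,K,T,s=wrist(r);print(s["tcp_pos"])
D=c["range_z"];P=cloud(K,T,D)
S=P[150:260,235:285].reshape(-1,3);S=S[(S[:,2]>.12)&(S[:,2]<.165)&(np.hypot(*(S[:,:2]-s["tcp_pos"][:2]).T)<.02)]
print('drift',len(S),S.mean(0),S.min(0),S.max(0))
X=P.reshape(-1,3);q=X[(np.hypot(X[:,0]-.5325,X[:,1]+.108)<.012)&(X[:,2]<.08)];print('bore pts z',np.sort(q[:,2]).round(3)[::6])
cv2.imwrite('pics/i.png',cv2.resize(c["color"][120:240,220:340,::-1],None,fx=5,fy=5,interpolation=2))
E
```

```text
time_s: 13.2
tcp_pos: [0.5342, -0.108, 0.1318]
eef_rot: [180.0, -0.1, 0.1]
contact_force: [-2.1, 1.3, 9.2]
gripper_width: 0.0166
gripper_force: 50.0
time_s: 14.0
tcp_pos: [0.5334, -0.108, 0.2024]
eef_rot: [-180.0, -0.0, 0.0]
contact_force: [0.2, -0.6, -2.7]
gripper_width: 0.0167
gripper_force: 50.0
time_s: 14.7
tcp_pos: [0.5332, -0.0635, 0.2165]
eef_rot: [180.0, 0.0, 0.0]
contact_force: [0.3, -1.5, -2.0]
gripper_width: 0.0168
gripper_force: 50.0
[ 0.53324608 -0.06351685  0.21645027]
drift 170 [ 0.53694415 -0.06442819  0.14840029] [ 0.53268445 -0.06932204  0.13015807] [ 0.53834647 -0.0594852   0.16495065]
bore pts z [0.035 0.05  0.053 0.055 0.059 0.062 0.064 0.067 0.068 0.07  0.071 0.073
 0.075 0.076 0.078 0.079 0.079]
```

View pics/i.png

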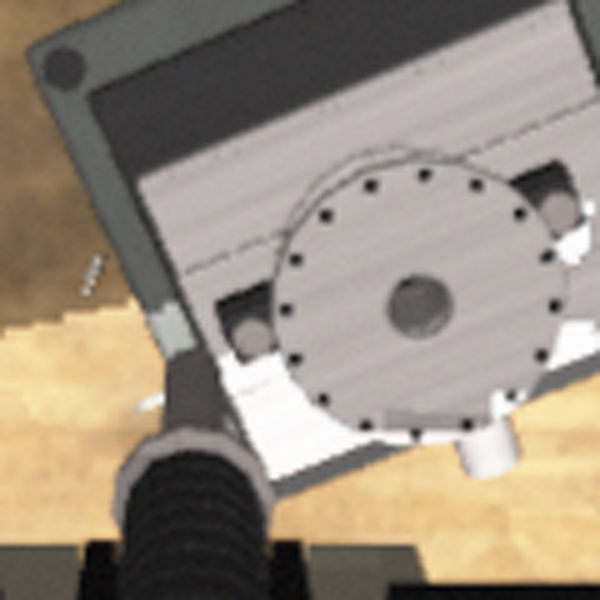

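The bore at crop (420,305) shows bare walls and no brass. One check straight down the bore: I'll put the wrist camera above it.

```bash
python3 -m crank '[[[0,0,0],[-2,1.1,0],1],[[0,0,0],[-3,1.7,0],1],[[0,0,0],[-2,1.1,0],1],[[0,0,0],[-1,0.6,0],1],[[0,0,0],[0,0,0],1],[[0,0,0],[0,0,0],1],[[0,0,0],[0,0,0],1]]'
python3 - <<'E'
from h import *
from plant import r
c,K,T,s=wrist(r);print(s["tcp_pos"],T[:3,3])
D=c["range_z"];P=cloud(K,T,D)
X=P.reshape(-1,3);q=X[(np.hypot(X[:,0]-.533,X[:,1]+.108)<.005)&(X[:,2]<.08)];print('bore pts z',np.sort(q[:,2]).round(4))
E
```

```text
time_s: 15.45
tcp_pos: [0.4542, -0.1078, 0.2165]
eef_rot: [180.0, -0.0, 0.0]
contact_force: [0.5, 0.8, -1.6]
gripper_width: 0.0164
gripper_force: 50.0
[ 0.45416258 -0.10783119  0.21649978] [ 0.53366414 -0.10837483  0.37338198]
bore pts z [0.0405 0.0414 0.0418 0.0419 0.0419 0.0419 0.042  0.042  0.042  0.042
 0.042  0.0421 0.0422 0.0423 0.0423 0.0424 0.0424 0.0424 0.0425 0.0425
 0.0425 0.0425 0.0425 0.0425 0.0425 0.0425 0.0425 0.0426 0.0426 0.0427
 0.0427 0.0427 0.0427 0.0428 0.0428 0.0428 0.0429 0.0429 0.0429 0.0429
 0.043  0.043  0.043  0.043  0.043  0.0431 0.0431 0.0432 0.0432 0.0433
 0.0433 0.0433 0.0433 0.0434 0.0434 0.0434 0.0435 0.0435 0.0435 0.0436
 0.0436 0.0436 0.0436 0.0436 0.0437 0.0437 0.0437 0.0437 0.0437 0.0438
 0.0438 0.0439 0.044  0.044  0.044  0.0443 0.0445 0.0451]
```

The bushing's top is at z = 0.043, 43 mm below the face, so v ≈ 0.035: completely out and short of the stop. Now back to the rack.

```bash
python3 -m crank '[[[0,0,0],[0.2,-2,0],1],[[0,0,0],[0.3,-4,0],1],[[0,0,0],[0.3,-4.5,0],1],[[0,0,0],[0.3,-4.5,0],1],[[0,0,0],[0.3,-4.5,0],1],[[0,0,0],[0.3,-4.5,0],1],[[0,0,0],[0.3,-4.5,0],1],[[0,0,0],[0.2,-3,0],1]]'; python3 -m crank '[[[0,0,0],[0,-1.4,0],1],[[0,0,0],[0,-0.3,0],1],[[0,0,0],[0,0,1],1],[[0,0,0],[0,0,2],1],[[0,0,0],[0,0,1.5],1],[[0,0,0],[0,0,0.7],1],[[0,0,0],[0,0,0],1],[[0,0,0],[0,0,0],1]]'
```

```text
time_s: 16.3
tcp_pos: [0.4754, 0.2105, 0.2162]
eef_rot: [180.0, -0.0, 0.1]
contact_force: [-0.1, -0.9, -2.8]
gripper_width: 0.0166
gripper_force: 50.0
time_s: 17.1
tcp_pos: [0.4755, 0.2236, 0.1649]
eef_rot: [-180.0, -0.0, 0.0]
contact_force: [0.2, 0.7, -1.4]
gripper_width: 0.0166
gripper_force: 50.0
```

```bash
python3 -m crank '[[[0,0,0],[0.06,-0.03,0],1],[[0,0,0],[0,0,0.4],1],[[0,0,0],[0,0,0.4],1],[[0,0,0],[0,0,0.3],1],[[0,0,0],[0,0,0.2],1],[[0,0,0],[0,0,0.2],1],[[0,0,0],[0,0,0],1]]'
```

```text
time_s: 17.8
tcp_pos: [0.4756, 0.2242, 0.1491]
eef_rot: [180.0, 0.0, 0.0]
contact_force: [0.4, 0.3, -2.7]
gripper_width: 0.0169
gripper_force: 50.0
```

In the hole (tip 9 mm below the mouth), with no resistance. Lowering it home.

```bash
python3 -m crank '[[[0,0,0],[0,0,0.5],1],[[0,0,0],[0,0,0.7],1],[[0,0,0],[0,0,0.7],1],[[0,0,0],[0,0,0.7],1],[[0,0,0],[0,0,0.7],1],[[0,0,0],[0,0,0.7],1],[[0,0,0],[0,0,0.4],1],[[0,0,0],[0,0,0],1]]'; python3 -m crank '[[[0,0,0],[0,0,0.2],1],[[0,0,0],[0,0,0.15],1],[[0,0,0],[0,0,0.1],1],[[0,0,0],[0,0,0],1],[[0,0,0],[0,0,0],1]]'
```

```text
time_s: 18.6
tcp_pos: [0.4754, 0.224, 0.1047]
eef_rot: [179.9, 0.1, 0.0]
contact_force: [-0.1, -0.2, -1.7]
gripper_width: 0.0166
gripper_force: 50.0
time_s: 19.1
tcp_pos: [0.4758, 0.2243, 0.1011]
eef_rot: [-180.0, -0.0, 0.0]
contact_force: [-0.6, 0.5, -1.6]
gripper_width: 0.0167
gripper_force: 50.0
```

```bash
python3 -m crank '[[[0,0,0],[0,0,0.05],1],[[0,0,0],[0,0,0.05],1],[[0,0,0],[0,0,0],1],[[0,0,0],[0,0,0],1]]'; python3 -m crank '[[[0,0,0],[0,0,0],0.3],[[0,0,0],[0,0,0],-0.2],[[0,0,0],[0,0,0],-0.6],[[0,0,0],[0,0,0],-1],[[0,0,0],[0,0,0],-1],[[0,0,0],[0,0,0],-1],[[0,0,0],[0,0,0],-1],[[0,0,0],[0,0,0],-1]]'
```

```text
time_s: 19.5
tcp_pos: [0.4757, 0.2243, 0.0999]
eef_rot: [-180.0, 0.0, 0.0]
contact_force: [-0.5, -1.0, -1.7]
gripper_width: 0.0167
gripper_force: 50.0
time_s: 20.3
tcp_pos: [0.4757, 0.2243, 0.1]
eef_rot: [180.0, -0.0, 0.0]
contact_force: [0.9, -0.4, -0.1]
gripper_width: 0.0753
gripper_force: 0.0
```

```bash
python3 -m crank '[[[0,0,0],[0,0,-0.5],-1],[[0,0,0],[0,0,-2],-1],[[0,0,0],[0,0,-3],-1],[[0,0,0],[0,0,-3],-1],[[0,0,0],[0,0,-3],-1],[[0,0,0],[0,0,-1.3],-1],[[0,0,0],[-1.5,-2.5,0],-1],[[0,0,0],[0,0,0],-1]]'; python3 -m crank '[[[0,0,0],[0,0,0],-1],[[0,0,0],[0,0,0],-1],[[0,0,0],[0,0,0],-1],[[0,0,0],[0,0,0],-1],[[0,0,0],[0,0,0],-1]]'
python3 - <<'E'
from h import *
from plant import r
c,K,T,s=wrist(r)
P=cloud(K,T,c["range_z"]).reshape(-1,3)
P=P[np.hypot(P[:,0]-.476,P[:,1]-.224)<.05]
S=P[P[:,2]>.09];print('handle top',np.percentile(S[:,2],[50,90,98]).round(4),S.mean(0).round(4));S=P[(P[:,2]>.06)&(P[:,2]<.08)];print('rack/collar z',np.percentile(S[:,2],[5,50,95]).round(4))
cv2.imwrite('pics/j.png',c["color"][...,::-1])
E
```

```text
time_s: 21.1
tcp_pos: [0.46, 0.2507, 0.2285]
eef_rot: [-179.9, -0.0, 0.1]
contact_force: [-0.8, 0.3, 0.0]
gripper_width: 0.0876
gripper_force: 0.0
time_s: 21.6
tcp_pos: [0.4609, 0.249, 0.2278]
eef_rot: [180.0, 0.0, 0.0]
contact_force: [-0.1, 0.1, -0.0]
gripper_width: 0.0874
gripper_force: 0.0
handle top [0.3187 0.3345 0.3366] [0.4854 0.2211 0.3143]
rack/collar z [0.065  0.0663 0.0679]
```

View pics/j.png

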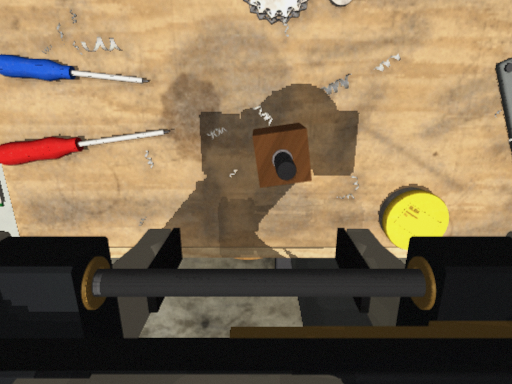

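The drift stands at (285,163) in the rack, upright and looking just as it did at the start. I'll confirm the top height with the gripper points excluded (it must be 119 mm), then hand in.

Run:
```python
from h import *
from plant import r
c,K,T,s=wrist(r)
P=cloud(K,T,c["range_z"]).reshape(-1,3)
S=P[(np.hypot(P[:,0]-.476,P[:,1]-.224)<.02)&(P[:,2]>.1)&(P[:,2]<.15)];z=np.percentile(S[:,2],[50,95]);print(z,S.mean(0),s["contact_force"])
if z[1]<.121: print(r.close_job())
```

```text
[0.11878856 0.1201413 ] [0.47733276 0.22389023 0.11674366] [-0.71444522  0.09972843 -0.45677665]
the job is handed in; nothing more can be done
None
```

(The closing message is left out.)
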